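# Get the rolling pin out from behind the baking containers

## Robot

A 6-joint arm with a two-finger parallel gripper is mounted at the origin on the work surface. World frame = base frame: x ahead of the robot, y to its left, z up, the work surface at z = 0. Lengths are in mm, angles in rad, forces in N, time in s.
With the tool pointing down it reaches from about 300 to 775 mm from the base axis. Payload 14.6 kg.
Tool frame: the origin (TCP) lies between the finger pads; the fingertips stand 19 mm ahead of it and the grasp point (between the pads) is the TCP; z points along the fingers, y is the line along which they close (so a half turn about z gives the same grasp; the last joint's range is limited). The gripper opens to 94 mm and grips with 3 to 60 N. Pads are 16 mm wide; open, the fingers measure 119 mm over their backs; the gripper's body (75 mm by 177 mm) begins 78 mm behind the grasp point.
Start: joints at [1.148, 0.3, 1.521, -0, 1.321, -0.067], TCP at [191.584, 515.543, 224.446] pointing down, gripper open.
Joint ranges: [-3.03, 3.03], [-0.79, 2.21], [0.23, 2.52], [-1.04, 4.18], [0, 3.07], [-2.55, 2.55]. Speed limits (rad/s): [2.22, 2.22, 2.57, 3.14, 3.14, 3.14].

## Interface

Orientations are given as [roll, pitch, yaw] about the fixed x, y, z axes, in that order (R = Rz(yaw) Ry(pitch) Rx(roll)).
In Python, from cell import monitor, imaging, job, find_in, trace gives the robot as it stands. The module is installed in compiled form; this text tells all that it offers.
- The arm moves only by the tool arm_command, never from a script. Its argument "steps" is a list of rows, each a list of 5 numbers: the opening, from 0 (shut) to 1 (fully open), then the shift along the tool's x, y, z in mm, then the turn about the tool's z in degrees. In form: [[gripper, dx, dy, dz, turn], ...]. A call has 1 to 20 rows; each row is the pose to reach, as a shift and turn from the pose commanded when the call began, along the tool's axes at that moment; what a row does not reach only later rows make up. A row lasts 1/8 s, in which the tool goes at most 62.5 mm and 10.7 degrees, less where a joint would pass 70% of its speed; a pose out of reach is approached as far as the arm can. A call with a gripper value outside its range is refused whole. The fingers move at their own pace and stop on an object; "force" is the grip in N (left out, the last holds). Time passes only in rows, so rows that repeat a pose let the fingers close. It gives the time, the measured TCP pose, the force, the opening and the grip force at its end, in the units of the state.
- monitor.read_state(): the state, without advancing time (a new reading comes with each control period).
- imaging.camera(name): name is "scene" or "top" or "wrist"; returns a dict with "img" (384x512x3 uint8, red, green, blue), "mtx" (3x3 intrinsics, pixels), "view" (4x4, takes a point from world to camera coordinates). Camera axes: x right, y down, z forward; pixel columns grow to the right and rows downward; lengths in mm; the calibration is good to about 2 mm. A picture is of the moment at which its call begins. There is no depth.
- job.sign_off(): hands the job in; it is judged then, once.
Trained networks look in a picture, given as the dict that the camera call returned (one of the last four; its "shot" number tells which), for a name from the list of things; names that differ only in an ending like _2 or _b are one class to them, and where a whole thing is asked for, a point or a joint stands for the part that bears it (a point fixed in the world has none). Each returns a list of dicts, best first, with "p" (0 to 1); they miss things now and then, are a little off and sometimes report something else, mostly with a low value. They report only what shows in the picture. A call takes as long as a camera call.
- find_in(picture, target): "rect" ([centre column, centre row, width, height] in pixels, round what is visible of it).
- trace(picture, target): "region" (384x512 bool, what is visible of it) and "rect" ([centre column, centre row, width, height] in pixels, round what is visible of it).
The state is a dict: "clock": time; "joints": joint angles; "qd": joint speeds; "effort": joint torques, N m; "eef_pos": TCP position; "eef_rot": TCP orientation; "wrist_force": force on the tool from outside, world axes, zero at the start; "moment": the same for the moment, N m; "finger_gap": finger opening in mm; "finger_force": force on a finger pad.
Only numpy, scipy, OpenCV 4.12 (cv2) and the standard library are available. Lean on these libraries where they do the work, as an engineer would, in place of code of your own. Each camera call takes 0.05 s, during which the arm holds its last target. There are 200 camera calls.

## Task

The little rolling pin lies behind three containers on the storage board. Stand all three upright in the cream side tray, then lay the rolling pin centred in the notches of its separate rest while they wait there, and then put each container back on its own felt pad (bottle on the small round pad, jar on the large round pad, square tin squarely on the square pad). Do not tip any container over.

Things in the scene. Friction and masses are not known exactly. Their poses are not given: they have to be found in the camera images.
- bottle: White plastic squeeze bottle, 150 mm tall: round body 50 mm in diameter up to 95 mm, tapering shoulder, then a round cap 33 mm in diameter from 118 to 150 mm above its underside. About 0.2 kg. Origin at the centre of its underside, z up. Starts standing on pad_bottle.
- tin: Square aluminium tin, 50 x 50 mm (lid, from 110 mm up: 51 x 51 mm), 130 mm tall. About 0.25 kg. Origin at the centre of its underside, x and y square to its sides, z up. Starts standing on pad_tin, nearly square to it.
- jar: Round cream jar with a pale wooden lid, 60 mm in diameter (lid, the top 22 mm: 59 mm), 120 mm tall. About 0.28 kg. Origin at the centre of its underside, z up. Starts standing on pad_jar.
- pin: Child's wooden rolling pin: barrel 38 mm in diameter, 150 mm long, a handle 22 mm thick, 35 mm long at each end (220 mm in all). About 0.16 kg. Origin at its middle, on its axis; its own y runs along it (x and z turn as it rolls). Starts in two notched blocks of the storage board, axis 45 mm above the table, behind the row of containers, which leave no room for a gripper across it.
- rack: Storage board of darker wood, fixed, 230 mm (x) by 310 mm (y), top 12 mm above the table. Origin: centre of its underside; x points roughly away from the robot. The pads lie in a row along y at x = -50 mm, 95 mm apart; the pin's notched blocks at x = +35, y = -45 and +45 mm (20 mm long in y, 45 mm wide, 26 mm high), nothing between them. Two low loose biscuit cutters lie on its far edge.
- pad_bottle: Small round grey felt pad, 68 mm in diameter, 3 mm thick, fixed on the storage board; home of the bottle. Origin at the centre of its underside (its top is 15 mm above the table).
- pad_tin: Square grey felt pad, 68 x 68 mm, 3 mm thick, fixed on the storage board; home of the tin. Origin at the centre of its underside (its top is 15 mm above the table), x and y square to its sides.
- pad_jar: Large round grey felt pad, 82 mm in diameter, 3 mm thick, fixed on the storage board; home of the jar. Origin at the centre of its underside (its top is 15 mm above the table).
- tray: Empty cream plastic tray, the side area, fixed, to the left or the right of the storage board: 260 mm (x) by 170 mm (y) outside, walls 5 mm thick and 18 mm high, inner floor 5 mm above the table. Origin at the centre of its underside.
- rest: Rolling-pin rest, fixed, on the other side of the storage board from the tray: white plastic board 90 (x) by 200 (y) mm, 10 mm thick, with two V-notched wooden blocks at y = -45 and +45 mm (20 mm long in y, 45 mm wide, 26 mm high over the board), nothing between them. The pin lies along the rest's y; seated, its axis is 43 mm above the table, over the origin (centre of the underside).

How it is judged (in metres and radians):
On the way, in this order (a step that is already met when the one before it is completed fails the run):
1. the bottle, the tin and the jar all stand upright in the side tray (x of bottle in the frame of tray between -0.115 and 0.115 m and y of bottle in the frame of tray between -0.07 and 0.07 m and z of bottle in the frame of tray between 0 and 0.01 m and angle between each of bottle, tin, jar's own z axis and vertical below 0.1 rad and x of tin in the frame of tray between -0.115 and 0.115 m and y of tin in the frame of tray between -0.07 and 0.07 m and z of tin in the frame of tray between 0 and 0.01 m and x of jar in the frame of tray between -0.115 and 0.115 m and y of jar in the frame of tray between -0.07 and 0.07 m and z of jar in the frame of tray between 0 and 0.01 m), for 0.2 s.
2. the rolling pin lies still in the notches of its rest, let go, while all three containers stand in the side tray (all of step 1 and x of pin in the frame of rest between -0.008 and 0.008 m and y of pin in the frame of rest between -0.015 and 0.015 m and z of pin in the frame of rest between 0.036 and 0.05 m and angle between the y axis of pin and the y axis of rest, either way round below 0.12 rad and linear speed of pin below 0.02 m/s and angular speed of pin below 0.2 rad/s and contact force between the fingers and pin below 0.3 N), for 0.2 s.
At the end, for the whole second after the job is handed in: The rolling pin lies in the notches of its rest (within 8 mm across, 15 mm along, 7 mm in height and 0.12 rad), and bottle, tin and jar each stand upright on their own felt pad, centred within 12 mm, the tin's sides within 0.25 rad of the pad's; everything is at rest (x of pin in the frame of rest between -0.008 and 0.008 m and y of pin in the frame of rest between -0.015 and 0.015 m and z of pin in the frame of rest between 0.036 and 0.05 m and angle between the y axis of pin and the y axis of rest, either way round below 0.12 rad and linear speed of each of pin, bottle, tin, jar below 0.02 m/s and angular speed of each of pin, bottle, tin, jar below 0.2 rad/s and horizontal distance between bottle and pad_bottle below 0.012 m and z of bottle in the frame of pad_bottle between -0.002 and 0.008 m and angle between each of bottle, tin, jar's own z axis and vertical below 0.08 rad and horizontal distance between tin and pad_tin below 0.012 m and z of tin in the frame of pad_tin between -0.002 and 0.008 m and horizontal distance between jar and pad_jar below 0.012 m and z of jar in the frame of pad_jar between -0.002 and 0.008 m and (angle between the x axis of tin and the x axis of pad_tin, either way round below 0.25 rad or angle between the x axis of tin and the y axis of pad_tin, either way round below 0.25 rad)); the robot touches nothing.
It fails at once if the bottle is tipped over (angle between bottle's own z axis and vertical above 0.6 rad).
It fails at once if the tin is tipped over (angle between tin's own z axis and vertical above 0.6 rad).
It fails at once if the jar is tipped over (angle between jar's own z axis and vertical above 0.6 rad).
It also fails if it takes over 139 s, if anything falls off the work surface, if the arm or the gripper's body presses on something with over 40 N, if the wrist force passes 120 N, or if a joint passes its speed limit or range.

## Working session

There is one attempt and no reset: what is moved stays moved. The work goes in short steps, Python scripts to look and compute and a tool call to move; the robot and the scene stay as the last step left them, time stands still between calls to the robot, and variables do not carry over. Pictures are saved under pics/ and viewed, at most 14 in all, crops included, and the job is handed in when it is done.

Besides the shell and the picture viewer there is one more tool, called after "Call:" in YAML: its name, and indented under it one key for each argument. arm_command: Moves the arm, as the interface text tells. Its arguments: {"type":"object","properties":{"steps":{"type":"array","items":{"type":"array","items":{"type":"number"}}},"force":{"type":"number"}},"required":["steps"]}

```bash
mkdir -p pics; cat > h.py <<'E'
import numpy as np, cv2
from cell import monitor, imaging, job, find_in, trace
def ray(c,u,v):
    V=np.array(c["view"]);R=V[:3,:3];t=V[:3,3]
    d=R.T@(np.linalg.inv(c["mtx"])@np.array([u,v,1.]));return -R.T@t,d
def at(c,u,v,z):
    o,d=ray(c,u,v);return (o+d*(z-o[2])/d[2])[:2]
def proj(c,p):
    V=np.array(c["view"]);q=V[:3,:3]@np.asarray(p,float)+V[:3,3];q=np.array(c["mtx"])@q;return q[:2]/q[2]
def save(c,n): cv2.imwrite(f"pics/{n}.png",c["img"][:,:,::-1])
E
python3 - <<'E'
from h import *
s=monitor.read_state();print(s)
for n in("top","scene"):
    c=imaging.camera(n);save(c,n+"0");print(n,ray(c,256,192))
    for t in "bottle tin jar pin rack pad_bottle pad_tin pad_jar tray rest".split():
        print(t,[(np.round(r["rect"]).tolist(),round(r["p"],2)) for r in find_in(c,t)[:2]])
E
```

```text
{'clock': 0.0, 'joints': array([ 1.14842346e+00,  3.00492334e-01,  1.52159493e+00,  1.08624383e-05,
        1.32070011e+00, -6.65803348e-02]), 'qd': array([-0.00081198, -0.00055693, -0.00156415, -0.00061755,  0.00103657,
        0.00044017]), 'effort': array([ 2.54308634e-04, -5.31803405e+01, -3.52740884e+01,  7.08354078e-02,
        2.43672665e-02, -8.86278963e-05]), 'eef_pos': array([191.47218622, 515.33218624, 223.8688132 ]), 'eef_rot': array([-3.14040128e+00, -8.99838108e-05,  2.78579737e+00]), 'wrist_force': array([ 0.083883  ,  0.23032858, -0.44640394]), 'moment': array([-0.01252632, -0.00465745,  0.00524664]), 'finger_force': 0.0, 'finger_gap': 93.8288038707968}
top (array([ 317.8141693 ,   -8.1266615 , 1131.90235938]), array([ 1.87390812e-01, -1.01821264e-05, -9.82397879e-01]))
bottle [([195.0, 200.0, 23.0, 26.0], 0.72)]
tin [([237.0, 198.0, 27.0, 32.0], 0.78)]
jar [([283.0, 199.0, 33.0, 31.0], 0.62)]
pin [([242.0, 167.0, 97.0, 20.0], 0.74)]
rack [([237.0, 184.0, 134.0, 98.0], 0.6), ([238.0, 197.0, 21.0, 31.0], 0.29)]
pad_bottle [([200.0, 205.0, 24.0, 27.0], 0.52)]
pad_tin [([239.0, 205.0, 31.0, 29.0], 0.74)]
pad_jar [([279.0, 208.0, 38.0, 28.0], 0.85)]
tray [([395.0, 214.0, 88.0, 115.0], 0.72)]
rest [([116.0, 217.0, 87.0, 45.0], 0.91)]
scene (array([1448.98038042, -117.08930407,  733.20640085]), array([-0.79158818,  0.08246114, -0.6057442 ]))
bottle [([240.0, 172.0, 22.0, 43.0], 0.68), ([306.0, 169.0, 22.0, 47.0], 0.55)]
tin [([273.0, 169.0, 18.0, 40.0], 0.75)]
jar [([239.0, 172.0, 21.0, 44.0], 0.69)]
pin [([275.0, 200.0, 80.0, 19.0], 0.82)]
rack [([279.0, 207.0, 115.0, 53.0], 0.94)]
pad_bottle [([306.0, 190.0, 26.0, 9.0], 0.58)]
pad_tin [([149.0, 195.0, 62.0, 61.0], 0.68), ([264.0, 186.0, 4.0, 10.0], 0.46)]
pad_jar [([364.0, 181.0, 68.0, 24.0], 0.62), ([241.0, 194.0, 27.0, 11.0], 0.53)]
tray [([149.0, 196.0, 63.0, 62.0], 0.59)]
rest [([365.0, 182.0, 71.0, 22.0], 0.84), ([305.0, 168.0, 19.0, 50.0], 0.66)]
```

```bash
python3 - <<'E'
import cv2
a=cv2.imread("pics/top0.png");cv2.imwrite("pics/top0z.png",cv2.resize(a[120:300,50:450],(800,360),interpolation=cv2.INTER_CUBIC))
E
```

```text
(no output)
```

View pics/top0z.png

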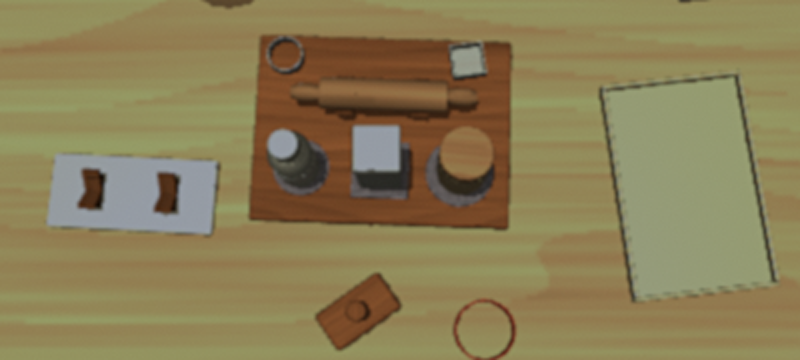

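The top view shows the rest at the left (zoomed columns 50–215), the rack in the middle (250–510) and the tray at the right (600–775). Bottle, tin and jar caps are at (283,145), (377,148) and (467,153). Next I'll fit these numerically.

```bash
cat >> h.py <<'E'
def reg(c,t):
    r=trace(c,t)
    return (r[0]["region"],r[0]["p"],r[0]["rect"]) if r else (None,0,None)
def poly(c,m,z):
    k=max(cv2.findContours(m.astype(np.uint8),cv2.RETR_EXTERNAL,cv2.CHAIN_APPROX_NONE)[0],key=cv2.contourArea)[:,0]
    return np.array([at(c,u,v,z) for u,v in k],np.float32)
def box(P):
    (x,y),(w,h),a=cv2.minAreaRect(P);return np.round([x,y,w,h,a],1)
E
python3 - <<'E'
from h import *
c=imaging.camera("top")
for t,z in [("rack",12),("tray",18),("rest",10),("pin",45),("bottle",150),("tin",145),("jar",135),("pad_bottle",15),("pad_tin",15),("pad_jar",15)]:
    m,p,r=reg(c,t)
    if m is None: print(t,None);continue
    print(t,round(p,2),m.sum(),np.round(r),box(poly(c,m,z)))
w=imaging.camera("wrist");print(ray(w,256,192),w["view"])
E
```

```text
rack 0.93 6972 [237. 184. 132.  97.] [550.9  31.2 307.6 230.8  87.8]
tray 0.81 8142 [394. 212.  89. 117.] [ 483.2 -331.4  264.9  177.8    6.1]
rest 0.66 3055 [115. 218.  88.  46.] [475.4 329.4 200.7  90.3  86.6]
pin 0.75 1308 [243. 167.  94.  21.] [587.2  26.2 220.5  40.8  86.4]
bottle 0.57 578 [195. 199.  26.  28.] [493.7 119.9  67.   46.7  37.2]
tin 0.55 749 [238. 196.  23.  32.] [495.7  31.3  49.1  69.   89.8]
jar 0.79 783 [284. 200.  30.  35.] [491.5 -63.7  59.9  71.7  89.4]
pad_bottle 0.69 191 [201. 206.  28.  27.] [497.2 120.3  43.6  66.3  42.4]
pad_tin 0.54 228 [240. 203.  26.  30.] [500.8  31.5  64.5  65.4  89.7]
pad_jar 0.84 274 [278. 208.  34.  26.] [486.8 -55.9  80.   51.8  62.6]
(array([121.96108091, 541.93918995, 383.71410164]), array([ 0.23886807, -0.07064676, -0.96866368])) [[ 3.47567667e-01  9.37654876e-01  2.24931419e-04 -5.50627962e+02]
 [ 9.06044801e-01 -3.35912263e-01  2.57382538e-01 -2.72194932e+01]
 [ 2.41411549e-01 -8.92540504e-02 -9.66309567e-01  3.89714062e+02]
 [ 0.00000000e+00  0.00000000e+00  0.00000000e+00  1.00000000e+00]]
```

Call:
arm_command:
  steps:
    - [0.85, -46, -35, -10, 7.2]
    - [0.85, -92, -70, -20, 14.4]
    - [0.85, -138, -105, -30, 21.6]
    - [0.85, -184, -140, -36, 28.8]
    - [0.85, -230, -175, -36, 36]
    - [0.85, -276, -210, -36, 43.2]
    - [0.85, -322, -245, -36, 50.4]
    - [0.85, -368, -280, -36, 57.6]
    - [0.85, -414, -315, -36, 64.8]
    - [0.85, -458, -347, -36, 72.2]
    - [0.85, -458, -347, -36, 72.2]
    - [0.85, -458, -347, -36, 72.2]

```text
clock: 3.2
eef_pos: [499.7, 31.1, 260.3]
eef_rot: [-3.141, -0.0, 1.527]
wrist_force: [0.7, 0.2, 0.1]
finger_gap: 79.9
finger_force: 0.0
```

```bash
python3 - <<'E'
from h import *
s=monitor.read_state();print(s["clock"],s["eef_pos"],s["eef_rot"])
c=imaging.camera("wrist");save(c,"w1");print(c["mtx"])
for t,z in [("rack",12),("pin",45),("bottle",165),("tin",145),("jar",135),("pad_bottle",15),("pad_tin",15),("pad_jar",15)]:
    m,p,r=reg(c,t)
    if m is None: print(t,None);continue
    print(t,round(p,2),m.sum(),np.round(r),box(poly(c,m,z)))
E
```

```text
3.2 [499.72734526  31.11355424 260.31115571] [-3.14117927e+00 -1.94206750e-04  1.52654838e+00]
[[335.89055596   0.         250.43676055]
 [  0.         335.89055596 195.0770367 ]
 [  0.           0.           1.        ]]
rack 0.84 26480 [295. 156. 205. 251.] [549.3  29.8 307.5 228.8  87.8]
pin 0.85 5225 [327. 172.  42. 193.] [583.7  24.9 223.7  39.6  87.9]
bottle 0.67 2648 [251.  80.  54.  60.] [502.8 123.9  40.2  39.7  87.5]
tin 0.63 506 [252. 242.  62.  32.] [475.7  -6.7  31.2  11.9  69.5]
jar 0.82 4447 [254. 265.  65.  88.] [498.5 -40.9  89.   57.1  87.5]
pad_bottle 0.95 427 [250. 103.  53.  26.] [503.5 106.7  62.8  27.2   1.6]
pad_tin 0.55 521 [250. 154.  55.  24.] [498.6  53.6  67.8  26.4   4.6]
pad_jar 0.78 504 [249. 243.  61.  31.] [463.  -59.8  46.   17.6  68.5]
```

View pics/w1.png

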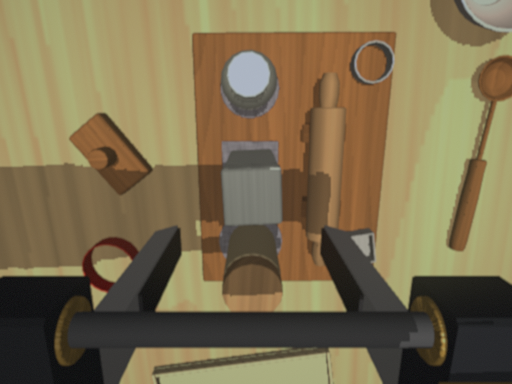

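Rack at (550,30.5), yaw −2.2°; both cameras agree. In the wrist view the bottle cap is at (249,75), the tin lid spans (223–281, 166–224) and the jar is half hidden around (253,265). The pin spans columns 306–345.

```bash
python3 - <<'E'
from h import *
c=imaging.camera("wrist");t=imaging.camera("top")
print("bottle",at(c,249,75,165),at(t,191.5,192.5,165))
print("tin",at(c,252,195,145),at(t,238.2,193.5,145))
print("jar",at(t,283,196.5,135), at(c,253,195,135))
# check: predicted projections of pad centres (objects assumed central)
for n,p in dict(b=(503.7,127.4,165),t=(500,32.4,145),j=(496.4,-62.5,135)).items(): print(n,proj(c,p),proj(t,p))
E
python3 - <<'E'
import cv2
a=cv2.imread("pics/top0.png");cv2.imwrite("pics/top0y.png",cv2.resize(a[170:230,170:310],None,fx=5.5,fy=5.5,interpolation=cv2.INTER_CUBIC))
E
```

```text
bottle [503.616056   127.34520252] [502.07898998 126.35560263]
tin [501.84135973  32.98971787] [503.07103043  29.6898972 ]
jar [497.78597676 -65.84355279] [502.64598823  30.28844743]
b [249.11357695  74.91375093] [191.01521239 191.73978454]
t [249.85806357 195.76343864] [236.92314495 194.9299586 ]
j [250.49947207 289.68683088] [281.44680435 197.14744393]
```

View pics/top0y.png

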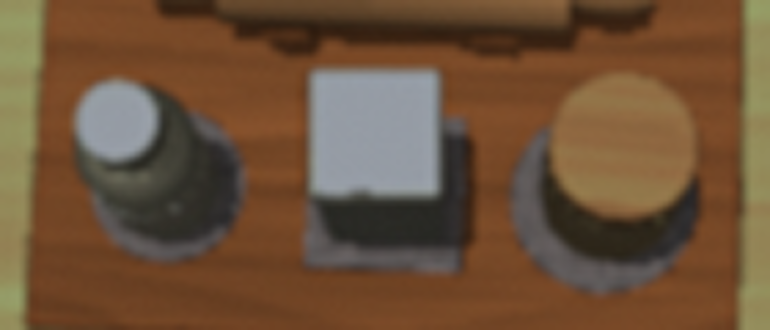

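Call:
arm_command:
  steps:
    - [0.85, -50, 2, 0, 0]
    - [0.85, -96, 2.5, 0, 0]
    - [0.85, -96, 2.5, 40, 0]
    - [0.85, -96, 2.5, 90, 0]
    - [0.85, -96, 2.5, 130, 0]
    - [0.85, -96, 2.5, 150, 0]
    - [0.85, -96, 2.5, 170, 0]
    - [0.85, -96, 2.5, 170, 0]
    - [0.3, -96, 2.5, 170, 0]
    - [0.3, -96, 2.5, 170, 0]
    - [0.3, -96, 2.5, 170, 0]
    - [0.3, -96, 2.5, 170, 0]
    - [0.3, -96, 2.5, 170, 0]
  force: 25

```text
clock: 5.38
eef_pos: [498.4, -65.4, 91.2]
eef_rot: [3.141, 0.0, 1.526]
wrist_force: [-2.5, 1.1, 6.9]
finger_gap: 59.5
finger_force: 25.0
```

Call:
arm_command:
  steps:
    - [0.3, 0, 0, -15, 0]
    - [0.3, 0, 0, -35, 0]
    - [0.3, -20, 0, -40, 0]
    - [0.3, -50, 0.5, -40, 0]
    - [0.3, -90, 0.5, -40, 0]
    - [0.3, -130, 1, -40, 0]
    - [0.3, -170, 1, -40, 0]
    - [0.3, -210, 1.5, -40, 0]
    - [0.3, -250, 2, -40, 0]
    - [0.3, -280, 2, -40, 0]
    - [0.3, -295, 2, -40, 0]
    - [0.3, -301, 2, -35, 0]
    - [0.3, -301, 2, -20, 0]
    - [0.3, -301, 2, -5, 0]
    - [0.3, -301, 2, 4, 0]
    - [0.3, -301, 2, 8, 0]
    - [0.3, -301, 2, 9, 0]
    - [0.3, -301, 2, 9, 0]

```text
clock: 7.62
eef_pos: [486.7, -366.1, 81.8]
eef_rot: [3.141, 0.0, 1.526]
wrist_force: [-0.3, -0.3, -2.5]
finger_gap: 59.8
finger_force: 25.0
```

Call:
arm_command:
  steps:
    - [0.8, -301, 2, 9, 0]
    - [0.8, 0, 0, 0, 0]

```text
clock: 7.88
eef_pos: [485.7, -372.8, 80.3]
eef_rot: [3.14, 0.002, 1.517]
wrist_force: [1.4, 1.4, -1.3]
finger_gap: 74.3
finger_force: 0.0
```

```bash
python3 - <<'E'
from h import *
s=monitor.read_state();print(s["clock"],s["eef_pos"],s["eef_rot"],s["wrist_force"])
c=imaging.camera("scene");t=imaging.camera("top")
a=np.hstack([cv2.resize(c["img"][130:270,90:250],None,fx=2.4,fy=2.4),cv2.resize(t["img"][130:270,320:480],None,fx=2.4,fy=2.4)])
cv2.imwrite("pics/j1.png",a[:,:,::-1])
print(monitor.read_state()["eef_pos"])
E
```

```text
7.875 [ 485.74651914 -372.82820444   80.31280478] [3.14027016e+00 1.73153959e-03 1.51658151e+00] [ 1.37355059  1.4283269  -1.26153619]
[ 486.43778867 -363.32252197   80.99762072]
```

View pics/j1.png

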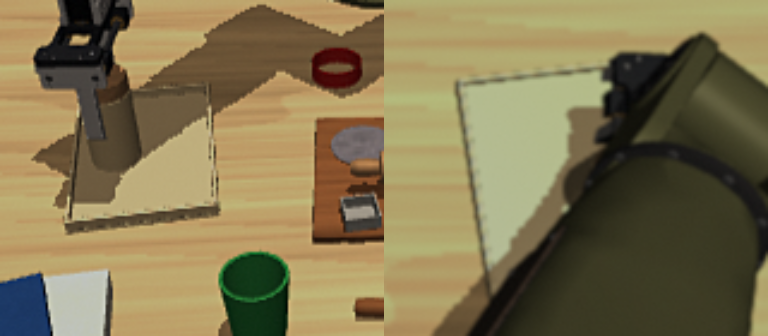

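That row was my mistake: I repeated an absolute shift. The jar is still upright in the tray, between the fingers (about (115,120) in the left view). I'll lift straight up and head for the tin.

Call:
arm_command:
  steps:
    - [0.9, 0, 0, 0, 0]
    - [0.9, 0, 0, -20, 0]
    - [0.9, 0, 0, -60, 0]
    - [0.9, 0, 0, -120, 0]
    - [0.85, 60, -1, -120, 0]
    - [0.85, 120, -1, -120, 0]
    - [0.85, 180, -1, -120, 0]
    - [0.85, 240, -1, -120, 0]
    - [0.85, 300, -2, -120, 0]
    - [0.85, 350, -2, -120, 0]
    - [0.85, 385, -2, -120, 0]
    - [0.85, 398, -2, -120, 0]
    - [0.85, 398, -2, -120, 0]
    - [0.85, 398, -2, -120, 0]

```text
clock: 9.72
eef_pos: [502.7, 30.5, 201.6]
eef_rot: [3.141, 0.0, 1.525]
wrist_force: [-1.1, 0.1, -0.3]
finger_gap: 80.0
finger_force: 0.0
```

```bash
python3 - <<'E'
from h import *
s=monitor.read_state();print(s["clock"],s["eef_pos"],s["eef_rot"])
t=imaging.camera("top")
cv2.imwrite("pics/t2.png",cv2.resize(t["img"][140:280,160:460],None,fx=2.6,fy=2.6)[:,:,::-1])
for n,z in (("jar",65),("jar",125)):
    m,p,r=reg(t,n);print(r,p,box(poly(t,m,z)))
E
```

```text
9.725 [502.74245226  30.45347799 201.55556513] [3.14137437e+00 1.97664973e-04 1.52455799e+00]
[416.9, 203.4, 41.8, 32.9] 0.87 [ 491.  -369.6   63.1  102.3   25.8]
[416.9, 203.4, 41.8, 32.9] 0.87 [ 481.2 -349.3   59.6   96.6   25.8]
```

View pics/t2.png

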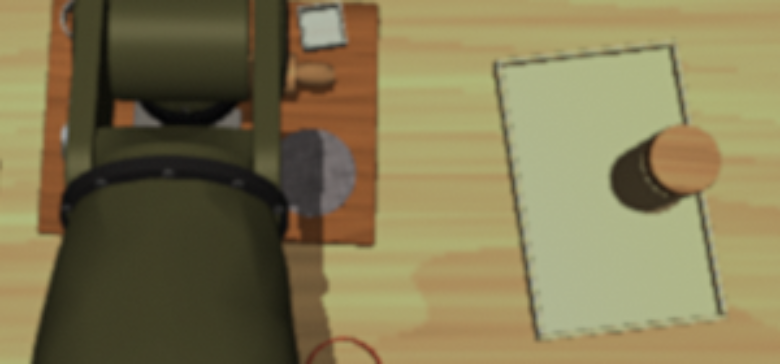

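Jar upright, lid at (685,160) in the crop and inside the tray. The jar pad is visible at about (316,172).

```bash
python3 - <<'E'
from h import *
t=imaging.camera("top")
print("jar",at(t,160+685/2.6,140+160/2.6,125),"pad",at(t,160+316/2.6,140+172/2.6,15))
E
```

```text
jar [ 486.65160778 -367.45689829] pad [496.04491559 -68.903642  ]
```

Call:
arm_command:
  steps:
    - [0.85, 1, 0, 40, 0]
    - [0.85, 1, 0, 80, 0]
    - [0.85, 1, 0, 101, 0]
    - [0.85, 1, 0, 101, 0]
    - [0.3, 1, 0, 101, 0]
    - [0.3, 1, 0, 101, 0]
    - [0.3, 1, 0, 101, 0]
    - [0.3, 1, 0, 101, 0]
    - [0.3, 1, 0, 101, 0]

```text
clock: 11.05
eef_pos: [502.8, 32.6, 101.0]
eef_rot: [3.141, -0.0, 1.526]
wrist_force: [-1.6, -0.7, 6.2]
finger_gap: 51.2
finger_force: 24.8
```

Call:
arm_command:
  steps:
    - [0.3, 0, 0, -15, 0]
    - [0.3, 0, 0, -35, 0]
    - [0.3, -20, -5, -40, 0]
    - [0.3, -50, -15, -40, 0]
    - [0.3, -90, -28, -40, 0]
    - [0.3, -130, -40, -40, 0]
    - [0.3, -170, -52, -40, 0]
    - [0.3, -210, -64, -40, 0]
    - [0.3, -250, -75, -40, 0]
    - [0.3, -290, -80, -40, 0]
    - [0.3, -320, -82, -40, 0]
    - [0.3, -338, -82, -40, 0]
    - [0.3, -345, -82, -30, 0]
    - [0.3, -345, -82, -15, 0]
    - [0.3, -345, -82, 0, 0]
    - [0.3, -345, -82, 6, 0]
    - [0.3, -345, -82, 9, 0]
    - [0.3, -345, -82, 10, 0]
    - [0.3, -345, -82, 10, 0]

```text
clock: 13.42
eef_pos: [405.3, -308.4, 91.0]
eef_rot: [3.141, 0.0, 1.526]
wrist_force: [-1.2, 2.5, 3.2]
finger_gap: 51.1
finger_force: 24.8
```

```bash
python3 - <<'E'
from h import *
t=imaging.camera("top");save(t,"t3")
for n in ("pad_tin","pad_jar","jar","rack"):
    m,p,r=reg(t,n);
    if m is not None: print(n,m.sum(),r,p,box(poly(t,m,15)))
E
```

```text
pad_tin 819 [238.8, 203.3, 28.1, 31.3] 0.98 [500.9  33.9  69.4  70.3  89.6]
pad_jar 836 [279.2, 205.8, 33.9, 31.9] 0.63 [497.9 -62.9  76.5  75.   89.6]
rack 7518 [239.1, 182.4, 135.3, 98.3] 0.76 [550.5  30.2 308.6 229.7  87.7]
```

Call:
arm_command:
  steps:
    - [0.75, 0, 0, 0, 0]
    - [0.75, 0, 0, 0, 0]
    - [0.75, 0, 0, -20, 0]
    - [0.75, 0, 0, -60, 0]
    - [0.7, 0, 0, -115, 0]
    - [0.7, 60, 15, -115, 0]
    - [0.7, 120, 30, -115, 0]
    - [0.7, 180, 40, -115, 0]
    - [0.7, 240, 50, -115, 0]
    - [0.7, 300, 60, -115, 0]
    - [0.7, 360, 70, -115, 0]
    - [0.7, 410, 76, -115, 0]
    - [0.7, 435, 78, -115, 0]
    - [0.7, 439, 78, -115, 0]
    - [0.7, 439, 78, -115, 0]
    - [0.7, 439, 78, -90, 0]
    - [0.7, 439, 78, -70, 0]
    - [0.7, 439, 78, -62, 0]
    - [0.7, 439, 78, -62, 0]

```text
clock: 16.05
eef_pos: [502.9, 126.0, 152.5]
eef_rot: [-3.141, 0.0, 1.525]
wrist_force: [-0.4, -0.6, 0.9]
finger_gap: 65.6
finger_force: 0.0
```

```bash
python3 - <<'E'
from h import *
t=imaging.camera("top");c=imaging.camera("wrist")
cv2.imwrite("pics/t4.png",np.hstack([cv2.resize(t["img"][140:280,320:460],None,fx=2.6,fy=2.6),cv2.resize(c["img"],(485,364))])[:,:,::-1])
E
```

```text
(no output)
```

View pics/t4.png

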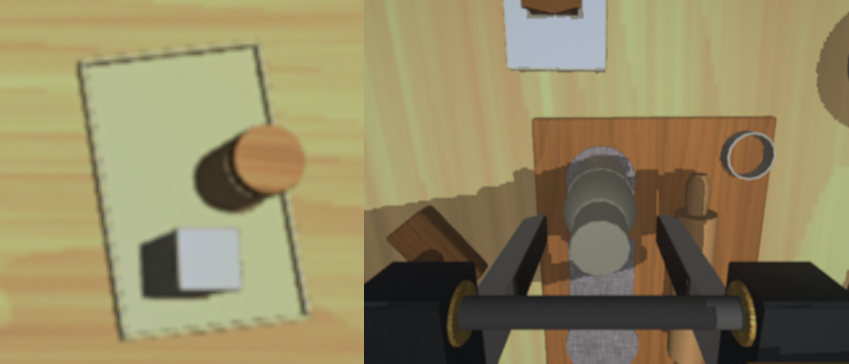

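Jar and tin both stand upright in the tray, and the bottle cap is between the fingers. I'll close on it and carry it over.

Call:
arm_command:
  steps:
    - [0.2, 0, 0, 0, 0]
    - [0.2, 0, 0, 0, 0]
    - [0.2, 0, 0, 0, 0]
    - [0.2, 0, 0, 0, 0]
    - [0.2, 0, 0, 0, 0]
    - [0.2, 0, 0, -15, 0]
    - [0.2, 0, 0, -35, 0]

```text
clock: 17.02
eef_pos: [502.7, 126.7, 188.2]
eef_rot: [-3.141, 0.0, 1.526]
wrist_force: [0.2, 0.9, -2.8]
finger_gap: 31.7
finger_force: 25.0
```

Call:
arm_command:
  steps:
    - [0.2, -15, 3, -5, 0]
    - [0.2, -40, 8, -5, 0]
    - [0.2, -75, 14, -5, 0]
    - [0.2, -115, 20, -5, 0]
    - [0.2, -155, 27, -5, 0]
    - [0.2, -195, 34, -5, 0]
    - [0.2, -235, 41, -5, 0]
    - [0.2, -275, 48, -5, 0]
    - [0.2, -315, 55, -5, 0]
    - [0.2, -350, 62, -5, 0]
    - [0.2, -380, 67, -5, 0]
    - [0.2, -402, 70, -5, 0]
    - [0.2, -415, 70, -2, 0]
    - [0.2, -417, 70, 10, 0]
    - [0.2, -417, 70, 25, 0]
    - [0.2, -417, 70, 37, 0]
    - [0.2, -417, 70, 42, 0]
    - [0.2, -417, 70, 44, 0]
    - [0.2, -417, 70, 44, 0]

```text
clock: 19.4
eef_pos: [554.1, -293.0, 143.7]
eef_rot: [3.141, 0.0, 1.526]
wrist_force: [-0.6, -0.5, -2.4]
finger_gap: 32.3
finger_force: 25.0
```

Call:
arm_command:
  steps:
    - [0.2, 0, 0, 1, 0]
    - [0.5, 0, 0, 1, 0]
    - [0.55, 0, 0, 1, 0]
    - [0.55, 0, 0, -20, 0]
    - [0.6, 0, 0, -65, 0]
    - [0.65, 60, 4, -65, 0]
    - [0.65, 120, 8, -65, 0]
    - [0.65, 180, 11, -65, 0]
    - [0.65, 240, 14, -65, 0]
    - [0.65, 290, 16, -65, 0]
    - [0.65, 318, 16, -65, 0]
    - [0.65, 324, 16, -65, 0]
    - [0.65, 324, 16, -65, 0]
    - [0.65, 324, 16, -65, 0]

```text
clock: 21.15
eef_pos: [584.6, 28.8, 208.5]
eef_rot: [3.141, 0.0, 1.524]
wrist_force: [-0.3, 0.0, 0.8]
finger_gap: 60.6
finger_force: 0.0
```

```bash
python3 - <<'E'
from h import *
s=monitor.read_state();print(s["clock"],s["eef_pos"])
t=imaging.camera("top");c=imaging.camera("wrist")
cv2.imwrite("pics/t5.png",np.hstack([cv2.resize(t["img"][140:280,320:460],None,fx=2.6,fy=2.6),cv2.resize(c["img"],(485,364))])[:,:,::-1])
for q,n,z in ((c,"pin",45),(t,"rest",10),(t,"pad_bottle",15),(t,"pad_tin",15),(t,"pad_jar",15)):
    m,p,r=reg(q,n)
    if m is not None: print(n,m.sum(),np.round(r),p,box(poly(q,m,z)))
E
```

```text
21.15 [584.621924    28.82328628 208.50428847]
pin 7350 [251. 182.  46. 222.] 0.77 [584.4  24.2 223.7  39.5  88.1]
rest 2929 [114. 216.  84.  40.] 0.61 [474.3 330.3 201.6  89.4  86.1]
pad_jar 627 [283. 204.  23.  31.] 0.93 [497.9 -72.6  52.7  79.8  89.6]
```

View pics/t5.png

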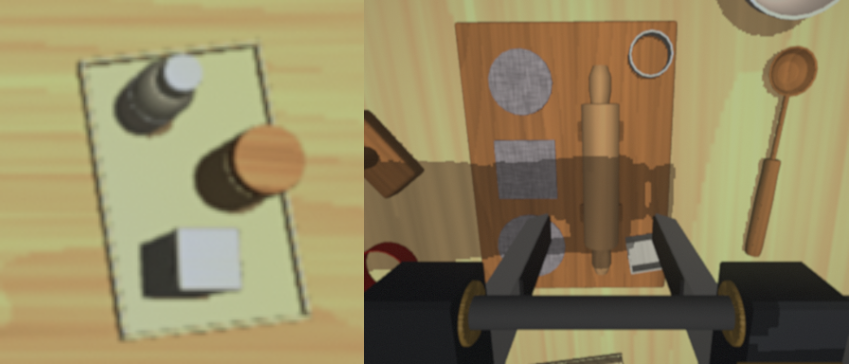

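All three containers stand in the tray, so step 1 is met. The pin is clear, with its barrel at (600,177) in the right half. The pads show at (520,81), (526,169) and (531,246).

```bash
python3 - <<'E'
from h import *
c=imaging.camera("wrist");k=512/485
for n,u,v,z in (("b",156,81.5,15),("t",162,169.5,15),("j",166.5,246,15),("pe",236,65,45),("pf",237.5,275,45),("be",236,103,45),("bf",236,250,45)): print(n,at(c,u*k,v*k,z))
for n in ("pad_bottle","pad_tin","pad_jar","rack"):
    m,p,r=reg(c,n)
    if m is not None: print(n,m.sum(),np.round(r),p,box(poly(c,m,15)))
w=imaging.camera("top");
m,p,r=reg(w,"rest");print(box(poly(w,m,10)))
cv2.imwrite("pics/rest.png",cv2.resize(w["img"][185:245,60:170],None,fx=6,fy=6,interpolation=cv2.INTER_CUBIC)[:,:,::-1])
E
```

```text
b [503.51574024 127.43805978]
t [499.82730193  32.54731114]
j [495.28983879 -61.89039329]
pe [588.65440685 137.0347982 ]
pf [580.11939404 -87.08846981]
be [587.05192157 101.96150444]
bf [579.8362455  -55.96663987]
pad_bottle 3646 [166.  87.  65.  70.] 0.7 [503.8 126.1  66.   66.1  82.2]
pad_tin 3941 [172. 181.  70.  64.] 0.77 [499.3  31.7  68.   68.9  87.5]
pad_jar 1385 [178. 261.  69.  63.] 0.56 [523.9 -71.4  71.5  23.1  73.1]
rack 37882 [215. 164. 233. 285.] 0.71 [549.8  30.  306.5 227.4  87.9]
[476.6 329.7 203.4  93.4  86.2]
```

View pics/rest.png

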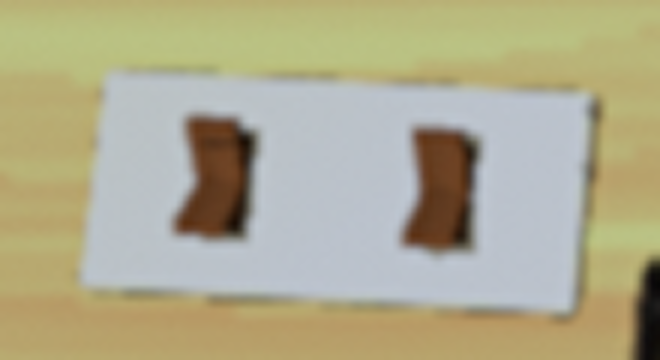

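Call:
arm_command:
  steps:
    - [0.65, -4, 0, 40, 0]
    - [0.65, -4, 0, 90, 0]
    - [0.65, -4, 0, 130, 0]
    - [0.65, -4, 0, 155, 0]
    - [0.65, -4, 0, 163, 0]
    - [0.65, -4, 0, 163, 0]
    - [0.2, -4, 0, 163, 0]
    - [0.2, -4, 0, 163, 0]
    - [0.2, -4, 0, 163, 0]
    - [0.2, -4, 0, 163, 0]
    - [0.2, -4, 0, 163, 0]

```text
clock: 23.22
eef_pos: [583.8, 26.0, 46.0]
eef_rot: [-3.14, 0.0, 1.526]
wrist_force: [-7.9, -0.2, 7.4]
finger_gap: 36.9
finger_force: 25.0
```

Call:
arm_command:
  steps:
    - [0.2, 0, 0, -10, 0]
    - [0.2, 0, 0, -30, 0]
    - [0.2, 0, 0, -60, 0]
    - [0.2, 10, -5, -100, 0.5]
    - [0.2, 35, -20, -130, 1]
    - [0.2, 70, -40, -150, 1]
    - [0.2, 105, -60, -150, 1]
    - [0.2, 140, -80, -150, 1]
    - [0.2, 170, -100, -150, 1]
    - [0.2, 190, -112, -150, 1]
    - [0.2, 199, -118, -150, 1]
    - [0.2, 199, -118, -150, 1]
    - [0.2, 199, -118, -150, 1]

```text
clock: 24.85
eef_pos: [475.9, 229.4, 195.5]
eef_rot: [3.141, 0.0, 1.508]
wrist_force: [0.1, -0.8, -2.5]
finger_gap: 37.2
finger_force: 25.0
```

```bash
python3 - <<'E'
from h import *
s=monitor.read_state();print(s["clock"],s["eef_pos"],s["eef_rot"],s["finger_gap"])
c=imaging.camera("wrist");t=imaging.camera("top")
for q,n,z in ((c,"rest",10),(t,"rest",10),(c,"pin",s["eef_pos"][2])):
    m,p,r=reg(q,n)
    if m is not None: print(n,m.sum(),np.round(r),p,box(poly(q,m,z)))
save(c,"w6")
E
```

```text
24.85 [475.88430728 229.36802672 195.52014596] [3.14146305e+00 1.60831838e-04 1.50755429e+00] 37.15470159356549
pin 21326 [252. 204.  86. 360.] 0.63 [478.7 268.2 143.1  37.6  86.7]
```

View pics/w6.png

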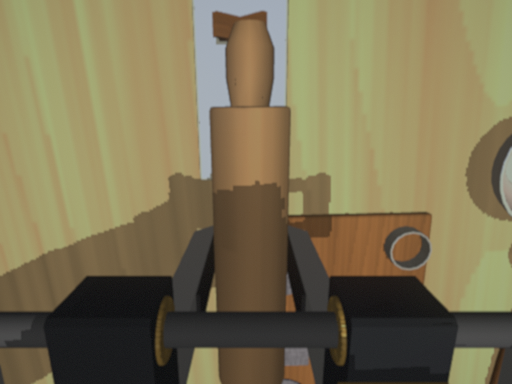

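The pin is held with its tip at (250,18). The rest's edges show at columns ~194 and ~287 near row 30.

```bash
python3 - <<'E'
from h import *
c=imaging.camera("wrist");g=cv2.cvtColor(c["img"],cv2.COLOR_RGB2HSV)[:,:,1].astype(int)
for r in (5,60,110,150):
    row=c["img"][r].astype(int);d=row[:,2]-row[:,0];w=np.where(d>0)[0];w=w[(w>170)&(w<310)]
    if len(w): print(r,w[0],w[-1],at(c,w[0]-.5,r,10),at(c,w[-1]+.5,r,10))
print("tip",at(c,250,18,195),"barrel end side",at(c,210,108,195),at(c,290,108,195))
E
```

```text
5 194 286 [433.95934977 397.44491464] [519.60997673 392.0787959 ]
60 197 285 [431.80462963 350.04506124] [517.00439266 344.7146974 ]
110 199 209 [428.97059948 303.63440821] [439.89406515 302.9519454 ]
150 201 210 [426.95636575 263.91883881] [437.1913217  263.28014778]
tip [483.01593514 341.13210167] barrel end side [462.28756526 304.77485185] [499.02936637 302.47921146]
```

Call:
arm_command:
  steps:
    - [0.2, 20, -2, 0, 0]
    - [0.2, 50, -4, 10, 0]
    - [0.2, 80, -6, 40, 0]
    - [0.2, 95, -7.5, 70, 0]
    - [0.2, 100, -7.5, 100, 0]
    - [0.2, 100, -7.5, 125, 0]
    - [0.2, 100, -7.5, 140, 0]
    - [0.2, 100, -7.5, 147, 0]
    - [0.2, 100, -7.5, 150, 0]
    - [0.2, 100, -7.5, 150, 0]
    - [0.2, 100, -7.5, 150, 0]

```text
clock: 26.52
eef_pos: [474.6, 330.4, 46.1]
eef_rot: [3.141, -0.001, 1.508]
wrist_force: [0.2, 0.4, -1.4]
finger_gap: 37.5
finger_force: 25.0
```

Call:
arm_command:
  steps:
    - [0.2, 0, 0, 1, 0]
    - [0.2, 0, 0, 1.5, 0]
    - [0.2, 0, 0, 1.5, 0]

```text
clock: 26.9
eef_pos: [474.6, 330.5, 45.5]
eef_rot: [3.141, -0.001, 1.508]
wrist_force: [-6.0, -3.7, 11.8]
finger_gap: 37.0
finger_force: 25.0
```

Call:
arm_command:
  steps:
    - [0.6, 0, 0, 0, 0]
    - [0.6, 0, 0, 0, 0]
    - [0.6, 0, 0, 0, 0]
    - [0.6, 0, 0, -40, 0]
    - [0.6, 0, 0, -90, 0]
    - [0.6, -30, 0, -140, 0]
    - [0.6, -70, 0, -155, 0]
    - [0.6, -70, 0, -155, 0]
    - [0.6, -70, 0, -155, 0]

```text
clock: 28.02
eef_pos: [469.8, 260.7, 198.6]
eef_rot: [-3.141, 0.0, 1.508]
wrist_force: [-0.1, 0.5, 0.2]
finger_gap: 56.4
finger_force: 0.0
```

```bash
python3 - <<'E'
from h import *
s=monitor.read_state();print(s["clock"],s["eef_pos"],s["eef_rot"])
c=imaging.camera("wrist");t=imaging.camera("top")
for q,n,z in ((c,"rest",10),(c,"pin",43),(t,"bottle",80),(t,"tin",70),(t,"jar",65)):
    m,p,r=reg(q,n)
    if m is not None: print(n,m.sum(),np.round(r),p,box(poly(q,m,z)))
cv2.imwrite("pics/w7.png",np.hstack([cv2.resize(t["img"][140:280,320:460],None,fx=2.6,fy=2.6),cv2.resize(c["img"],(485,364))])[:,:,::-1])
E
```

```text
28.025 [469.83107196 260.74424092 198.55165782] [-3.14115591e+00  6.44783953e-05  1.50799931e+00]
rest 10333 [249. 106.  96. 207.] 0.92 [501.7 328.1 197.9  34.5  86.6]
pin 8490 [250. 115.  43. 227.] 0.63 [472.5 320.3 202.5  38.8  86.3]
bottle 662 [379. 178.  30.  30.] 0.56 [ 556.7 -291.7   49.1   86.3   43.9]
tin 994 [394. 240.  38.  27.] 0.76 [ 410.6 -311.6   86.4   60.2   89.7]
jar 995 [415. 205.  45.  30.] 0.87 [ 490.3 -368.3   61.1   98.9   26. ]
```

View pics/w7.png

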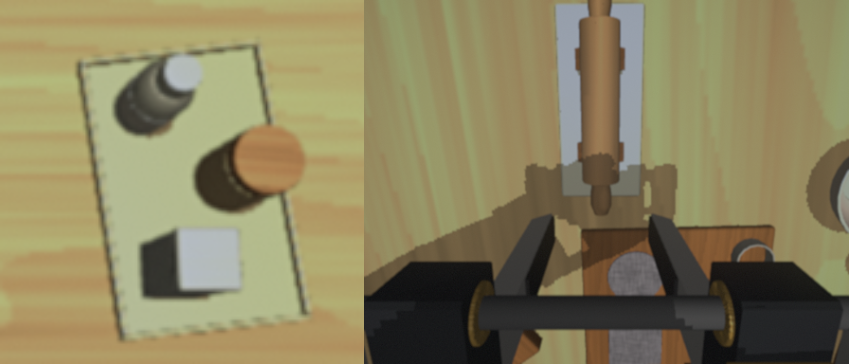

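The pin sits in the notches of the rest, with the blocks symmetric about its barrel, and all three containers are still standing. Now I'll fetch the bottle.

Call:
arm_command:
  steps:
    - [0.65, -30, 6, 0, 0]
    - [0.65, -85, 18, 0, 0]
    - [0.65, -140, 30, 0, 0]
    - [0.65, -195, 42, 0, 0]
    - [0.65, -250, 54, 0, 0]
    - [0.65, -305, 66, 0, -1]
    - [0.65, -360, 78, 0, -1]
    - [0.65, -415, 90, 0, -1]
    - [0.65, -470, 102, 0, -1]
    - [0.65, -520, 113, 0, -1]
    - [0.65, -542, 118, 0, -1]
    - [0.65, -547, 119, 0, -1]
    - [0.65, -547, 119, 0, -1]
    - [0.65, -547, 119, 25, -1]
    - [0.65, -547, 119, 45, -1]
    - [0.65, -547, 119, 55, -1]
    - [0.65, -547, 119, 55, -1]

```text
clock: 30.5
eef_pos: [554.5, -292.2, 143.9]
eef_rot: [-3.141, -0.0, 1.526]
wrist_force: [0.3, -1.4, 0.4]
finger_gap: 61.1
finger_force: 0.0
```

Call:
arm_command:
  steps:
    - [0.2, 0, 0, 0, 0]
    - [0.2, 0, 0, 0, 0]
    - [0.2, 0, 0, 0, 0]
    - [0.2, 0, 0, 0, 0]
    - [0.2, 0, 0, 0, 0]
    - [0.2, 0, 0, -15, 0]
    - [0.2, 0, 0, -35, 0]
    - [0.2, 0, 0, -50, 0]
    - [0.2, 0, 0, -50, 0]

```text
clock: 31.62
eef_pos: [554.8, -293.1, 195.3]
eef_rot: [3.14, 0.001, 1.526]
wrist_force: [-1.1, -0.8, -3.1]
finger_gap: 32.0
finger_force: 25.0
```

Call:
arm_command:
  steps:
    - [0.2, 15, -3, 0, 0]
    - [0.2, 40, -8, 0, 0]
    - [0.2, 75, -14, 0, 0]
    - [0.2, 115, -20, 0, 0]
    - [0.2, 155, -27, 0, 0]
    - [0.2, 195, -34, 0, 0]
    - [0.2, 235, -41, 0, 0]
    - [0.2, 275, -48, 0, 0]
    - [0.2, 315, -55, 0, 0]
    - [0.2, 350, -62, 0, 0]
    - [0.2, 380, -67, 0, 0]
    - [0.2, 402, -70, 0, 0]
    - [0.2, 415, -70, 5, 0]
    - [0.2, 417, -70, 15, 0]
    - [0.2, 417, -70, 25, 0]
    - [0.2, 417, -70, 35, 0]
    - [0.2, 417, -70, 39, 0]
    - [0.2, 417, -70, 40, 0]
    - [0.2, 417, -70, 40, 0]

```text
clock: 34.0
eef_pos: [503.5, 126.7, 154.3]
eef_rot: [3.141, -0.0, 1.525]
wrist_force: [-0.8, 0.2, 1.2]
finger_gap: 31.9
finger_force: 25.0
```

Call:
arm_command:
  steps:
    - [0.5, 0, 0, 0, 0]
    - [0.6, 0, 0, 0, 0]
    - [0.6, 0, 0, -20, 0]
    - [0.8, 0, 0, -55, 0]
    - [0.85, -55, -10, -55, 0]
    - [0.85, -110, -20, -55, 0]
    - [0.85, -165, -30, -55, 0]
    - [0.85, -220, -40, -55, 0]
    - [0.85, -275, -50, -55, 0]
    - [0.85, -330, -60, -55, 0]
    - [0.85, -385, -70, -55, 0]
    - [0.85, -425, -77, -55, 0]
    - [0.85, -439, -79, -55, 0]
    - [0.85, -439, -79, -55, 0]
    - [0.85, -439, -79, -15, 0]
    - [0.85, -439, -79, 25, 0]
    - [0.85, -439, -79, 50, 0]
    - [0.85, -439, -79, 63, 0]
    - [0.85, -439, -79, 63, 0]

```text
clock: 36.38
eef_pos: [404.9, -307.4, 90.9]
eef_rot: [-3.141, -0.0, 1.527]
wrist_force: [-0.1, -1.0, 0.1]
finger_gap: 80.0
finger_force: 0.0
```

Call:
arm_command:
  steps:
    - [0.3, 0, 0, 0, 0]
    - [0.3, 0, 0, 0, 0]
    - [0.3, 0, 0, 0, 0]
    - [0.3, 0, 0, 0, 0]
    - [0.3, 0, 0, 0, 0]
    - [0.3, 0, 0, -15, 0]
    - [0.3, 0, 0, -35, 0]
    - [0.3, 0, 0, -50, 0]
    - [0.3, 0, 0, -50, 0]

```text
clock: 37.5
eef_pos: [404.9, -308.4, 142.0]
eef_rot: [3.14, 0.001, 1.526]
wrist_force: [0.2, 0.3, -3.9]
finger_gap: 51.3
finger_force: 24.8
```

Call:
arm_command:
  steps:
    - [0.3, 10, 2, 0, 0]
    - [0.3, 30, 7, 0, 0]
    - [0.3, 60, 14, 0, 0]
    - [0.3, 95, 22, 0, 0]
    - [0.3, 130, 30, 0, 0]
    - [0.3, 165, 38, 0, 0]
    - [0.3, 200, 46, 0, 0]
    - [0.3, 235, 54, 0, 0]
    - [0.3, 270, 62, 0, 0]
    - [0.3, 300, 69, 0, 0]
    - [0.3, 325, 75, 0, 0]
    - [0.3, 340, 79, 0, 0]
    - [0.3, 345, 80, 5, 0]
    - [0.3, 345, 80, 15, 0]
    - [0.3, 345, 80, 28, 0]
    - [0.3, 345, 80, 36, 0]
    - [0.3, 345, 80, 40, 0]
    - [0.3, 345, 80, 40, 0]

```text
clock: 39.75
eef_pos: [500.3, 32.6, 101.3]
eef_rot: [3.141, 0.0, 1.525]
wrist_force: [-2.2, -0.1, 2.2]
finger_gap: 51.2
finger_force: 24.8
```

Call:
arm_command:
  steps:
    - [0.7, 0, 0, 0, 0]
    - [0.75, 0, 0, 0, 0]
    - [0.75, 0, 0, -25, 0]
    - [0.8, 0, 0, -70, 0]
    - [0.85, 0, 0, -100, 0]
    - [0.85, -55, 1, -100, 0]
    - [0.85, -110, 1, -100, 0]
    - [0.85, -165, 2, -100, 0]
    - [0.85, -220, 2, -100, 0]
    - [0.85, -275, 3, -100, 0]
    - [0.85, -330, 3, -100, 0]
    - [0.85, -380, 4, -100, 0]
    - [0.85, -400, 4, -100, 0]
    - [0.85, -400, 4, -100, 0]
    - [0.85, -400, 4, -60, 0]
    - [0.85, -400, 4, -20, 0]
    - [0.85, -400, 4, 10, 0]
    - [0.85, -400, 4, 20, 0]
    - [0.85, -400, 4, 20, 0]

```text
clock: 42.12
eef_pos: [486.5, -366.1, 81.4]
eef_rot: [3.142, -0.0, 1.527]
wrist_force: [-1.1, -0.4, 1.1]
finger_gap: 79.9
finger_force: 0.0
```

Call:
arm_command:
  steps:
    - [0.3, 0, 0, 0, 0]
    - [0.3, 0, 0, 0, 0]
    - [0.3, 0, 0, 0, 0]
    - [0.3, 0, 0, 0, 0]
    - [0.3, 0, 0, 0, 0]
    - [0.3, 0, 0, -15, 0]
    - [0.3, 0, 0, -35, 0]
    - [0.3, 0, 0, -50, 0]
    - [0.3, 0, 0, -50, 0]

```text
clock: 43.25
eef_pos: [486.4, -367.2, 132.3]
eef_rot: [3.14, 0.001, 1.526]
wrist_force: [0.1, -0.0, -2.6]
finger_gap: 59.7
finger_force: 25.0
```

Call:
arm_command:
  steps:
    - [0.3, 10, 0, 0, 0]
    - [0.3, 30, -0.5, 0, 0]
    - [0.3, 60, -1, 0, 0]
    - [0.3, 95, -1, 0, 0]
    - [0.3, 130, -2, 0, 0]
    - [0.3, 165, -2, 0, 0]
    - [0.3, 200, -3, 0, 0]
    - [0.3, 235, -3, 0, 0]
    - [0.3, 265, -4, 0, 0]
    - [0.3, 287, -4, 0, 0]
    - [0.3, 300, -4, 0, 0]
    - [0.3, 305.5, -4, 5, 0]
    - [0.3, 305.5, -4, 15, 0]
    - [0.3, 305.5, -4, 28, 0]
    - [0.3, 305.5, -4, 36, 0]
    - [0.3, 305.5, -4, 40, 0]
    - [0.3, 305.5, -4, 40, 0]

```text
clock: 45.38
eef_pos: [495.7, -61.8, 91.5]
eef_rot: [-3.141, 0.0, 1.525]
wrist_force: [-5.8, 1.2, 7.8]
finger_gap: 59.4
finger_force: 25.0
```

Call:
arm_command:
  steps:
    - [0.75, 0, 0, 0, 0]
    - [0.78, 0, 0, 0, 0]
    - [0.78, 0, 0, -25, 0]
    - [0.8, 0, 0, -70, 0]
    - [0.8, 0, 0, -120, 0]
    - [0.8, -55, 0, -130, 0]
    - [0.8, -110, 0, -130, 0]
    - [0.8, -165, 0, -130, 0]
    - [0.8, -220, 0, -130, 0]
    - [0.8, -260, 0, -130, 0]
    - [0.8, -260, 0, -130, 0]
    - [0.8, -260, 0, -130, 0]

```text
clock: 46.88
eef_pos: [484.1, -320.8, 220.8]
eef_rot: [-3.141, -0.0, 1.526]
wrist_force: [0.5, 0.6, -0.5]
finger_gap: 75.2
finger_force: 0.0
```

```bash
python3 - <<'E'
from h import *
s=monitor.read_state();print(s["clock"],s["eef_pos"])
t=imaging.camera("top")
cv2.imwrite("pics/t8.png",cv2.resize(t["img"][150:240,60:310],None,fx=3.2,fy=3.2,interpolation=cv2.INTER_CUBIC)[:,:,::-1])
f=lambda p:(np.array(p)-[60,150])*3.2
for n,p in dict(b=(503.6,127,165),t=(500,32.3,145),j=(496.3,-62.5,135),pin=(474.5,329.8,43)).items(): print(n,f(proj(t,p)))
m,p,r=reg(t,"pin");print("pin",box(poly(t,m,43)))
m,p,r=reg(t,"rest");print("rest",box(poly(t,m,10)))
E
```

```text
46.875 [ 484.12398109 -320.77431004  220.76361332]
b [419.85813958 133.71398304]
t [566.30471162 143.77490031]
j [708.63224125 151.01904851]
pin [164.30599332 206.12268839]
pin [475.7 333.3 221.7  38.4  87.2]
rest [447.6 331.8 203.3  38.7  87.5]
```

View pics/t8.png

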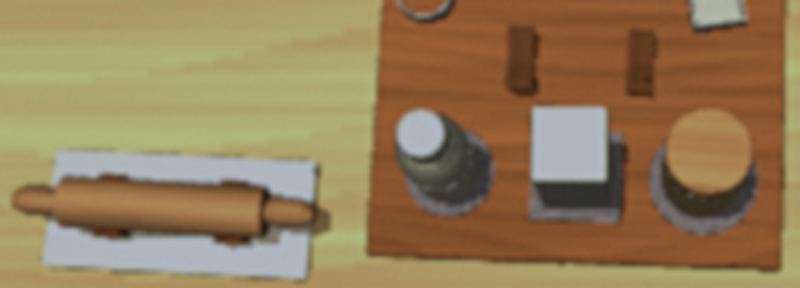

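The caps are within about 3 crop pixels (2–3 mm) of where centred containers would show. The pin is centred in its rest to within about 3 mm, and the arm is clear. Handing in.

```bash
python3 -c "
from h import *
print(job.sign_off())"
```

```text
the job is handed in; nothing more can be done
None
```

The job is handed in, with no verdict returned: all three containers stood in the tray while the pin was laid in its rest, and each is now back on its own pad, within about 3 mm of centre in the last top-camera picture; a mistyped row dragged the jar about 2 mm in the tray but did not tip it.

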